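# Find the stamped kit tub and push it to the dispatch line

## Task

Two identical kit tubs stand on the desk and one of them carries a round ink stamp underneath. With the fingertips press the sloping nose of the left tub (the robot's left) down towards the robot until the tub has rocked fully back on its nose, look at its underside and let it down again, then do the same with the right tub. Then push the stamped tub sideways along the desk until it stands with its middle over the black dispatch line; leave the other tub where it was, never lift a tub off the desk, and leave the jar, the beaker and the blue pot alone.

Things in the scene. Friction and masses are not known exactly. Their poses are not given: they have to be found in the camera images.
- tub_a: The stamped tub (on the left or on the right): open white scoop-front tub, 0.44 to 0.72 kg. Origin: centre of its flat base, 110 mm (x -55 to 55) by 110 mm (y); x points to its back wall, away from the robot, z up. Upright side and back walls 4 mm thick, 45 mm high; inner floor 8 mm up, with a 12 mm steel ballast plate at the back. Under the base: a round black stamp 84 mm across.
- tub_b: The other tub, with a plain underside, on the other side of the line; otherwise the same as tub_a. Same origin and axes. The ballast makes either tub rock back down onto its base when its nose is let go.
- tub_a_heel (a point): Middle of the heel of tub_a: the base's edge at x = -55 mm, on the desk, about which the tub rocks. From here the nose, a flat plate 120 mm long, 110 mm wide, 4 mm thick, slopes up towards the robot at 70 degrees above level; its rim is at x = -96 mm, 113 mm high. Rocked fully back the nose lies on the desk (tilt 1.22 rad; 1.05 rad held for 0.3 s is enough).
- tub_b_heel (a point): The same point of tub_b.
- tub_a_nose (a point): Place to press on tub_a's nose: on the nose plate's inner face, mid-width, 100 mm up the slope from the heel (tub frame x = -85 mm, z = 95 mm). 3 to 5 N towards the robot and down rocks the tub. Along the nose's edges run cheeks 15 mm high (from its outer face), 102 mm apart inside; the rim is 8 mm thick.
- tub_b_nose (a point): The same point of tub_b.
- stamp (a point): The centre of the ink stamp, under the middle of the stamped tub's base; hidden until the tub is rocked.
- line: The dispatch line: flat black tape on the desk between the tubs, 18 mm wide, 360 mm long along its x (pointing away from the robot). Origin: its centre, on the desk.
- jar: A screw-top jar, 60 mm across, 85 mm high, standing beyond the line's far end; leave alone. Origin: centre of its foot.
- beaker: A glass beaker, 68 mm across, 85 mm high, standing on the far right; leave alone. Origin: centre of its foot.
- pot: A blue plastic pot, 72 mm across, 100 mm high, standing on the far left; leave alone. Origin: centre of its foot.

How it is judged (in metres and radians):
On the way, in this order (a step that is already met when the one before it is completed fails the run):
1. the left tub is rocked back on its nose (((world y of tub_a_heel above 0 m and angle between tub_a's own z axis and vertical above 1.05 rad) or (world y of tub_b_heel above 0 m and angle between tub_b's own z axis and vertical above 1.05 rad)) and not ((world y of tub_a_heel below 0 m and angle between tub_a's own z axis and vertical above 1.05 rad) or (world y of tub_b_heel below 0 m and angle between tub_b's own z axis and vertical above 1.05 rad))), for 0.3 s.
2. the right tub is rocked back on its nose, the left one being down again (((world y of tub_a_heel below 0 m and angle between tub_a's own z axis and vertical above 1.05 rad) or (world y of tub_b_heel below 0 m and angle between tub_b's own z axis and vertical above 1.05 rad)) and angle between any of tub_a, tub_b's own z axis and vertical below 0.1 rad), for 0.3 s.
3. the stamped tub stands over the dispatch line (y of tub_a in the frame of line between -0.03 and 0.03 m and angle between tub_a's own z axis and vertical below 0.06 rad), for 0.2 s.
At the end, for the whole second after the job is handed in: The stamped tub stands flat on its base with its centre within 30 mm of the middle of the black line (measured across the line), the other tub stands flat within 60 mm of where it started, both at rest (all of step 3 and angle between tub_b's own z axis and vertical below 0.06 rad and linear speed of each of tub_a, tub_b below 0.02 m/s and height (world z) of each of tub_a_heel, tub_b_heel below 0.01 m and distance of tub_b_heel from where it was at the start of the episode below 0.06 m); the robot touches nothing.
It fails at once if a tub is lifted (the heel it rocks on comes more than 30 mm off the desk) (height (world z) of any of tub_a_heel, tub_b_heel above 0.03 m).
It fails at once if the unstamped tub is moved more than 80 mm (distance of tub_b_heel from where it was at the start of the episode above 0.08 m).
It fails at once if the screw-top jar is moved more than 30 mm (distance of jar from where it was at the start of the episode above 0.03 m).
It fails at once if the beaker is moved more than 30 mm (distance of beaker from where it was at the start of the episode above 0.03 m).
It fails at once if the blue pot is moved more than 30 mm (distance of pot from where it was at the start of the episode above 0.03 m).
It also fails if it takes over 67 s, if anything falls off the work surface, if the arm or the gripper's body presses on something with over 40 N, if the wrist force passes 120 N, or if a joint passes its speed limit or range.

## Robot

A 7-joint arm with a two-finger parallel gripper is mounted at the origin on the work surface. World frame = base frame: x ahead of the robot, y to its left, z up, the work surface at z = 0. Lengths are in mm, angles in rad, forces in N, time in s.
With the tool pointing down it reaches from about 400 to 850 mm from the base axis. Payload 10.4 kg.
Tool frame: the origin (TCP) lies between the finger pads; the fingertips stand 22 mm ahead of it and the grasp point (between the pads) lies 3 mm ahead of it (ctrl.tip_extent is the distance from the TCP to the fingertips, in mm); z points along the fingers, y is the line along which they close (so a half turn about z gives the same grasp; the last joint's range is limited). The gripper opens to 87 mm and grips with 3 to 60 N. Pads are 19 mm wide; open, the fingers measure 117 mm over their backs; the gripper's body (75 mm by 190 mm) begins 51 mm behind the grasp point.
Start: joints at [-1.194, 0.332, -0.065, 1.46, 0.022, 1.35, -0.088], TCP at [243.26, 575.738, 244.576] pointing down, gripper open.
Joint ranges: [-2.6, 2.6], [-0.5, 2.12], [-1.47, 1.34], [0.16, 2.42], [-1.27, 4.41], [0.06, 2.06], [-2.6, 2.6]. Speed limits (rad/s): [2.22, 2.22, 2.79, 2.79, 3.14, 3.14, 3.14].

## Interface

Orientations are given as a unit quaternion [w, x, y, z].
In Python, from bench import sensors, viewer, ctrl, recognise gives the robot as it stands. The module is installed in compiled form; this text tells all that it offers.
- The arm moves only by the tool servo_tool, never from a script. Its argument "increments" is a list of rows, each a list of 7 numbers: the shift along the tool's x, y, z each as a share of 120 mm, from -1 to 1, then the turn, a rotation vector about the tool's x, y, z each as a share of pi/2 rad, from -1 to 1, then the opening, from 0 (shut) to 1 (fully open). In form: [[dx, dy, dz, ax, ay, az, gripper], ...]. A call has 1 to 8 rows; each row is the pose to reach, as a shift and turn from the pose commanded when the call began, along the tool's axes at that moment; what a row does not reach only later rows make up. A row lasts 1/8 s, in which the tool goes at most 62.5 mm and 10.7 degrees, less where a joint would pass 70% of its speed; a pose out of reach is approached as far as the arm can. A call with a number of a shift or a turn outside -1 to 1 is refused whole. A call with a gripper value outside its range is refused whole. The fingers move at their own pace and stop on an object; the grip force is fixed at half the most. Time passes only in rows, so rows that repeat a pose let the fingers close. It gives the time, the measured TCP pose, the force, the opening and the grip force at its end, in the units of the state.
- sensors.sense(): the state, without advancing time (a new reading comes with each control period).
- viewer.read_camera(name): name is "scene" or "top"; returns the picture (420x560x3 uint8, red, green, blue); there is no depth.
- viewer.get_calibration(name): a dict with "K" (3x3 intrinsics, pixels), "dist_coeffs" ([k1, k2, p1, p2, k3] as OpenCV has them; the pictures are not rectified), "origin" and "orientation" of the camera in the world. Camera axes: x right, y down, z forward; pixel columns grow to the right and rows downward; lengths in mm; the calibration is good to about 2 mm. A picture is of the moment at which its call begins. get_calibration takes no time and is no camera call.
- ctrl.finish_job(): hands the job in; it is judged then, once.
Trained networks look in the newest picture that a camera, given by its name, has taken for a name from the list of things; names that differ only in an ending like _2 or _b are one class to them, and where a whole thing is asked for, a point or a joint stands for the part that bears it (a point fixed in the world has none). Each returns a list of dicts, best first, with "conf" (0 to 1); they miss things now and then, are a little off and sometimes report something else, mostly with a low value. They report only what shows in the picture. A call takes as long as a camera call.
- recognise(name, camera): "bbox" ([left, top, width, height] in pixels, round what is visible of it).
The state is a dict: "time": time; "joints": joint angles; "qd": joint speeds; "joint_efforts": joint torques, N m; "tool_pos": TCP position; "tool_rot": TCP orientation; "wrist_force": force on the tool from outside, world axes, zero at the start; "moment": the same for the moment, N m; "finger_gap": opening from 0.0 (shut) to 1.0 (fully open); "finger_force": force on a finger pad.
Only numpy, scipy, OpenCV 4.12 (cv2) and the standard library are available. Lean on these libraries where they do the work, as an engineer would, in place of code of your own. Each camera call takes 0.05 s, during which the arm holds its last target. There are 200 camera calls.

## Working session

There is one attempt and no reset: what is moved stays moved. The work goes in short steps, Python scripts to look and compute and a tool call to move; the robot and the scene stay as the last step left them, time stands still between calls to the robot, and variables do not carry over. Pictures are saved under pics/ and viewed, at most 10 in all, crops included, and the job is handed in when it is done.

Besides the shell and the picture viewer there is one more tool, called after ">>>" by a JSON object that holds its "api" and its "payload". servo_tool: Moves the arm, as the interface text tells. Shift numbers are shares of 120 mm and turn numbers shares of pi/2 rad, none past 1 either way. Its arguments: {"type":"object","properties":{"increments":{"type":"array","items":{"type":"array","items":{"type":"number","minimum":-1,"maximum":1}}}},"required":["increments"]}

```bash
mkdir -p pics
cat > h.py <<'E'
import numpy as np, cv2
from scipy.spatial.transform import Rotation as R
from bench import sensors, viewer, ctrl, recognise
def rot(q): return R.from_quat([q[1],q[2],q[3],q[0]])
def ray(cam,uv):
    c=viewer.get_calibration(cam)
    p=cv2.undistortPoints(np.array([[uv]],float),np.array(c["K"],float),np.array(c["dist_coeffs"],float))[0,0]
    o=c["orientation"]; M=rot(o).as_matrix() if np.size(o)==4 else np.array(o)
    return np.array(c["origin"],float), M@np.array([p[0],p[1],1.])
def at_z(cam,uv,z=0):
    o,d=ray(cam,uv); return o+d*(z-o[2])/d[2]
def proj(cam,P):
    c=viewer.get_calibration(cam);o=c["orientation"]; M=rot(o).as_matrix() if np.size(o)==4 else np.array(o)
    rv=cv2.Rodrigues(M.T)[0]; t=-M.T@np.array(c["origin"],float)
    return cv2.projectPoints(np.array(P,float).reshape(-1,3),rv,t,np.array(c["K"],float),np.array(c["dist_coeffs"],float))[0][:,0]
def snap(cam,name):
    im=viewer.read_camera(cam); cv2.imwrite(f"pics/{name}.png",im[:,:,::-1]); return im
E
python3 - <<'E'
from h import *
for c in("scene","top"):
    snap(c,c+"0")
    print(c,viewer.get_calibration(c))
    for n in ("tub_a","tub_a_nose","tub_a_heel","line","jar","beaker","pot"):
        print(n,[(np.round(d["bbox"],1).tolist(),round(d["conf"],2)) for d in recognise(n,c)[:3]])
print(sensors.sense(),ctrl.tip_extent)
E
```

```text
scene {'K': array([[461.95769591,   0.        , 281.13568985],
       [  0.        , 461.95769591, 207.24525853],
       [  0.        ,   0.        ,   1.        ]]), 'dist_coeffs': array([-0.07397347,  0.        ,  0.        ,  0.        ,  0.        ]), 'origin': array([1211.07361989, -821.67790496,  860.5312223 ]), 'orientation': array([-0.41509675,  0.86389523,  0.25318784, -0.13143682])}
tub_a [([172.2, 207.9, 76.0, 70.2], 0.74), ([261.7, 144.6, 57.8, 62.3], 0.73)]
tub_a_nose [([263.6, 144.4, 59.2, 65.3], 0.75)]
tub_a_heel [([260.9, 147.7, 59.3, 65.0], 0.89)]
line [([218.9, 201.7, 88.2, 39.6], 0.9)]
jar [([306.7, 218.5, 24.2, 36.4], 0.77)]
beaker [([119.1, 292.3, 31.1, 44.0], 0.96)]
pot [([317.4, 116.0, 19.5, 31.7], 0.83)]
top {'K': array([[542.3016089 ,   0.        , 290.40372512],
       [  0.        , 542.3016089 , 210.27351297],
       [  0.        ,   0.        ,   1.        ]]), 'dist_coeffs': array([-0.16265088,  0.        ,  0.        ,  0.        ,  0.        ]), 'origin': array([ 328.47355985,  -20.08042004, 1779.37655606]), 'orientation': array([-0.06800523,  0.706395
[... 475 characters left out ...]
y([-1.19359736,  0.33222179, -0.06471569,  1.46011294,  0.0216038 ,
        1.34988744, -0.08845258]), 'qd': array([ 0.00088629, -0.00019682, -0.00107136,  0.00056278,  0.00097947,
        0.00043183,  0.00196576]), 'joint_efforts': array([-2.40254731e-04, -6.22985744e+01,  2.50631897e-02, -3.90098691e+01,
       -6.09790790e-02,  3.15336837e-02,  4.36587470e-05]), 'tool_pos': array([243.25362201, 575.73851512, 244.55576574]), 'tool_rot': array([-3.50759954e-06,  1.98538182e-01,  9.80093153e-01,  3.35864583e-05]), 'wrist_force': array([-0.64470014, -0.16060961,  0.1801297 ]), 'moment': array([ 0.00179224, -0.00585853,  0.01379878]), 'finger_force': 0.0, 'finger_gap': 1.0020261787674523} 22.0
```

```bash
ls pics
```

```text
scene0.png
top0.png
```

Run:
```python
import cv2
a=cv2.imread("pics/top0.png")[140:300,110:470]; cv2.imwrite("pics/top0c.png",cv2.resize(a,None,fx=2.2,fy=2.2,interpolation=cv2.INTER_CUBIC))
b=cv2.imread("pics/scene0.png")[100:350,110:400]; cv2.imwrite("pics/scene0c.png",cv2.resize(b,None,fx=2.4,fy=2.4,interpolation=cv2.INTER_CUBIC))
```

```text
(no output)
```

View pics/top0c.png

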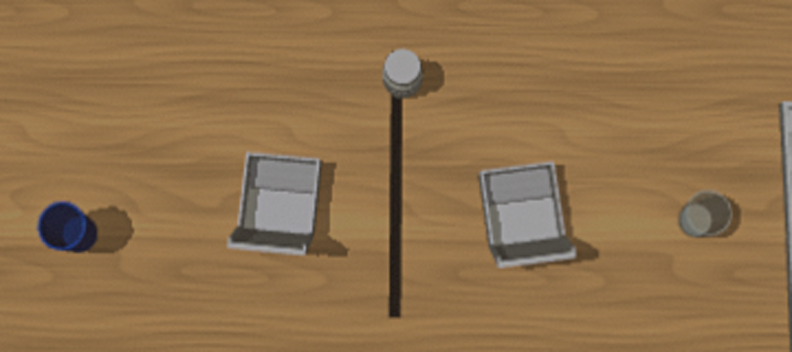

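View pics/scene0c.png

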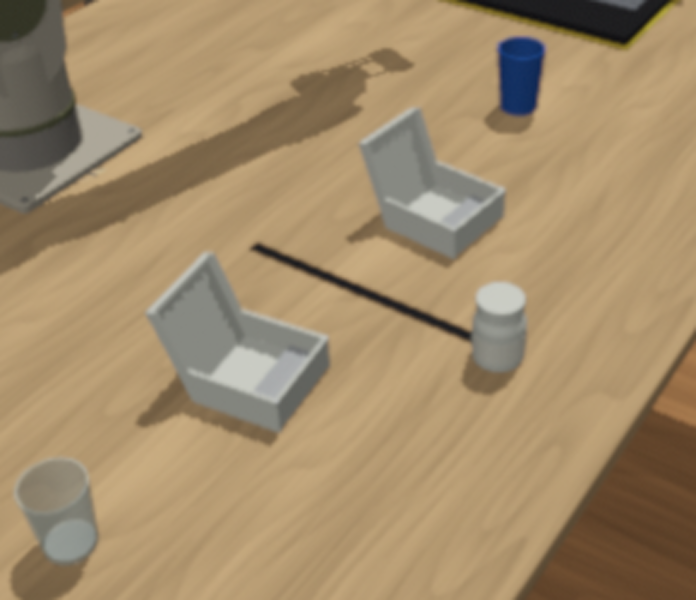

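The top crop shows the left tub turned slightly one way, with back corners at crop (247,153) and (321,159) and rim corners at (229,246) and (305,252). The right tub's corners are at (481,171), (554,163), (499,265) and (575,257). The black line runs from (397,97) to (395,316). The jar is at the line's far end, the pot is far left and the beaker far right.

```bash
cat >> h.py <<'E'
from scipy.optimize import least_squares
def tubpts(p,P):
    c,s=np.cos(p[2]),np.sin(p[2]); P=np.array(P,float)
    return np.c_[p[0]+c*P[:,0]-s*P[:,1],p[1]+s*P[:,0]+c*P[:,1],P[:,2]]
M4=[[55,55,45],[55,-55,45],[-96,55,113],[-96,-55,113]]
E
python3 - <<'E'
from h import *
f=lambda L:np.array(L)/2.2+[110,140]
for n,L in (("left",[(247,153),(321,159),(229,246),(305,252)]),("right",[(481,171),(554,163),(499,265),(575,257)])):
    uv=f(L); g=at_z("top",uv.mean(0),60)
    r=least_squares(lambda p:(proj("top",tubpts(p,M4))-uv).ravel(),[g[0]+20,g[1],0],x_scale=[100,100,1])
    p=r.x; print(n,p.round(3),"res",r.fun.round(1))
    for k,q in (("heel",[-55,0,0]),("nose",[-85,0,95]),("rim",[-96,0,113]),("back",[55,0,45])): print(k,tubpts(p,[q])[0].round(1))
for u in f([(397,97),(395,316),(403,70),(66,228),(705,215)]): print(at_z("top",u,0).round(1))
s=f([(247,153)]);
# scene check
print(proj("scene",tubpts(p,M4)).round(1).tolist())
E
```

```text
left [ 6.01877e+02  1.62718e+02 -8.70000e-02] res [ 0.  -0.9 -0.2 -0.5 -0.2  0.3  0.4  1. ]
heel [547.1 167.5   0. ]
nose [517.2 170.1  95. ]
rim [506.2 171.  113. ]
back [656.7 158.   45. ]
right [ 5.87404e+02 -1.95684e+02  1.25000e-01] res [-0.  -0.5  0.2 -0.8 -0.4  0.9  0.2  0.2]
heel [ 532.8 -202.6    0. ]
nose [ 503.1 -206.3   95. ]
rim [ 492.2 -207.7  113. ]
back [ 642.  -188.8   45. ]
[755.8  -9.2   0. ]
[422.1  -8.6   0. ]
[798.6 -18.1   0. ]
[549.  493.4   0. ]
[ 575.6 -478.4    0. ]
[[245.6, 240.8], [223.6, 268.4], [194.2, 205.4], [169.0, 230.3]]
```

```bash
cat >> h.py <<'E'
def inc(pos,yaw,s=None):
    """increment for TCP at world pos, pointing down, tool y along world direction yaw+90deg (tool x=-x for yaw 0)"""
    s=s or sensors.sense(); R0=rot(s["tool_rot"])
    d=R0.inv().apply(np.array(pos,float)-s["tool_pos"])/120
    T=R.from_euler("z",yaw)*R.from_matrix(np.diag([-1.,1.,-1.]))
    r=(R0.inv()*T).as_rotvec()/(np.pi/2)
    return np.r_[d,r].round(3).tolist()
E
python3 - <<'E'
from h import *
f=lambda L:np.array(L)/2.2+[110,140]
g=lambda L:np.array(L)/2.4+[110,100]
for n,L,S in (("left",[(247,153),(321,159),(229,246),(305,252)],[(503,190),(456,237),(417,110),(363,148)]),("right",[(481,171),(554,163),(499,265),(575,257)],[(328,340),(280,405),(210,255),(152,315)])):
    a,b=f(L),g(S)
    r=least_squares(lambda p:np.r_[(proj("top",tubpts(p,M4))-a).ravel(),(proj("scene",tubpts(p,M4))-b).ravel()],[590,160 if n=="left" else -190,0],x_scale=[100,100,1])
    p=r.x; print(n,p.round(3),"res",r.fun.round(1))
    if n=="left":
        for q in ([-62,0,260],[-65,0,124]):
            w=tubpts(p,[q])[0]; print(w.round(1),inc(w,p[2]))
E
```

```text
left [ 6.05180e+02  1.62708e+02 -9.20000e-02] res [ 0.1 -2.  -0.1 -1.4 -0.3 -0.8  0.3  0.   1.2  0.3 -0.6 -2.1 -1.9 -0.7
 -2.1 -1.4]
[543.4 168.4 260. ] [-3.625, -2.153, -0.129, 0.0, -0.0, -0.196]
[540.5 168.7 124. ] [-3.602, -2.161, 1.004, 0.0, -0.0, -0.196]
right [ 5.91676e+02 -1.93814e+02  1.25000e-01] res [-0.6 -1.8 -0.4 -2.1 -1.  -0.5 -0.4 -1.1  0.7 -0.7 -1.2 -0.2 -1.6 -0.7
 -2.5 -0.7]
```

>>> {"api": "servo_tool", "payload": {"increments": [[-0.5, -0.3, 0, 0, 0, -0.1, 0], [-1, -0.6, -0.05, 0, 0, -0.196, 0], [-1, -0.6, -0.1, 0, 0, -0.196, 0]]}}

```text
time: 1.18
tool_pos: [329.2, 459.0, 257.0]
tool_rot: [0.001, 0.048, 0.999, -0.0]
wrist_force: [0.1, -0.6, -0.2]
finger_gap: 0.746
finger_force: 0.0
```

```bash
cat > p.py <<'E'
from h import *
import sys
# usage: p.py x y yaw  qx qy qz [...]: increments to tub-frame TCP points
a=list(map(float,sys.argv[1:])); s=sensors.sense(); print(round(s["time"],2),s["tool_pos"].round(1),s["wrist_force"].round(1),round(s["finger_gap"],2))
for i in range(3,len(a),3):
    w=tubpts(a[:3],[a[i:i+3]])[0]; print(a[i:i+3],w.round(1),inc(w,a[2],s))
E
python3 p.py 603.5 162.7 -.09 -62 0 260 -65 0 124
```

```text
1.18 [329.2 459.  257. ] [ 0.1 -0.6 -0.2] 0.75
[-62.0, 0.0, 260.0] [541.8 168.3 260. ] [-1.995, -2.242, -0.021, -0.0, 0.001, -0.004]
[-65.0, 0.0, 124.0] [538.8 168.5 124. ] [-1.969, -2.242, 1.112, -0.0, 0.001, -0.004]
```

>>> {"api": "servo_tool", "payload": {"increments": [[-0.35, -0.35, 0, 0, 0, 0, 0], [-0.7, -0.7, 0, 0, 0, 0, 0], [-1, -1, 0, 0, 0, 0, 0], [-1, -1, 0, 0, 0, 0, 0]]}}

```text
time: 1.68
tool_pos: [437.0, 328.9, 256.9]
tool_rot: [0.001, 0.05, 0.999, -0.0]
wrist_force: [-0.3, 0.4, -0.4]
finger_gap: 0.286
finger_force: 0.0
```

>>> {"api": "servo_tool", "payload": {"increments": [[-0.35, -0.35, 0, 0, 0, 0, 0], [-0.7, -0.7, 0, 0, 0, 0, 0], [-0.98, -1, 0, 0, 0, 0, 0], [-0.98, -1, 0, 0, 0, 0, 0], [-0.98, -1, 0, 0, 0, 0, 0]]}}

```text
time: 2.3
tool_pos: [539.7, 203.7, 256.5]
tool_rot: [-0.0, 0.045, 0.999, 0.0]
wrist_force: [-0.3, 1.7, -0.0]
finger_gap: 0.006
finger_force: 0.0
```

```bash
python3 p.py 603.5 162.7 -.09 -62 0 260 -65 0 124
```

```text
2.3 [539.7 203.7 256.5] [-0.3  1.7 -0. ] 0.01
[-62.0, 0.0, 260.0] [541.8 168.3 260. ] [-0.044, -0.293, -0.03, 0.0, -0.0, -0.0]
[-65.0, 0.0, 124.0] [538.8 168.5 124. ] [-0.02, -0.294, 1.104, 0.0, -0.0, -0.0]
```

Centre over the tub, descend to just short of the start of the press.

>>> {"api": "servo_tool", "payload": {"increments": [[-0.044, -0.29, 0, 0, 0, 0, 0], [-0.044, -0.29, 0.3, 0, 0, 0, 0], [-0.03, -0.29, 0.7, 0, 0, 0, 0], [-0.02, -0.29, 1, 0, 0, 0, 0], [-0.02, -0.29, 1, 0, 0, 0, 0]]}}

```text
time: 2.92
tool_pos: [537.1, 168.6, 134.3]
tool_rot: [-0.002, 0.045, 0.999, -0.001]
wrist_force: [-0.1, -0.1, -0.1]
finger_gap: 0.0
finger_force: 0.0
```

```bash
cat > arc.py <<'E'
from h import *
import sys
# arc.py x y yaw tilts...: tip edge on nose, radius 105->92 as tilt grows
a=list(map(float,sys.argv[1:])); s=sensors.sense(); print(round(s["time"],2),s["tool_pos"].round(1),s["wrist_force"].round(1))
for t in a[3:]:
    r=105-13*max(t,0)/1.22; th=np.radians(110)+t
    x=-55+r*np.cos(th)+4*np.sin(th)+9.5; z=r*np.sin(th)-4*np.cos(th)+22
    w=tubpts(a[:3],[[x,0,z]])[0]; print(t,w.round(1),inc(w,a[2],s)[:3])
E
python3 arc.py 603.5 162.7 -.09 -.1 0 .1 .2 .3 .4 .5 .6 .7 .8 .9 1. 1.1 1.2;  python3 - <<'E'
from h import *
snap("scene","s1"); a=cv2.imread("pics/s1.png")[60:310,110:400]; cv2.imwrite("pics/s1c.png",cv2.resize(a,None,fx=2.4,fy=2.4)) 
E
```

```text
2.92 [537.1 168.6 134.3] [-0.1 -0.1 -0.1]
-0.1 [536.3 168.8 124.7] [0.006, 0.001, 0.08]
0.0 [526.2 169.7 122. ] [0.091, 0.001, 0.103]
0.1 [516.8 170.5 117.4] [0.169, 0.001, 0.142]
0.2 [508.1 171.3 111.8] [0.241, 0.001, 0.188]
0.3 [500.1 172.  105.5] [0.308, 0.001, 0.241]
0.4 [492.8 172.7  98.5] [0.369, 0.002, 0.3]
0.5 [486.3 173.3  90.9] [0.423, 0.002, 0.364]
0.6 [480.7 173.8  82.7] [0.47, 0.002, 0.432]
0.7 [475.9 174.2  74.1] [0.509, 0.002, 0.504]
0.8 [472.1 174.6  65.1] [0.54, 0.002, 0.579]
0.9 [469.3 174.8  56. ] [0.564, 0.002, 0.656]
1.0 [467.4 175.   46.7] [0.579, 0.003, 0.733]
1.1 [466.5 175.1  37.3] [0.587, 0.003, 0.811]
1.2 [466.5 175.1  28. ] [0.587, 0.003, 0.889]
```

View pics/s1c.png

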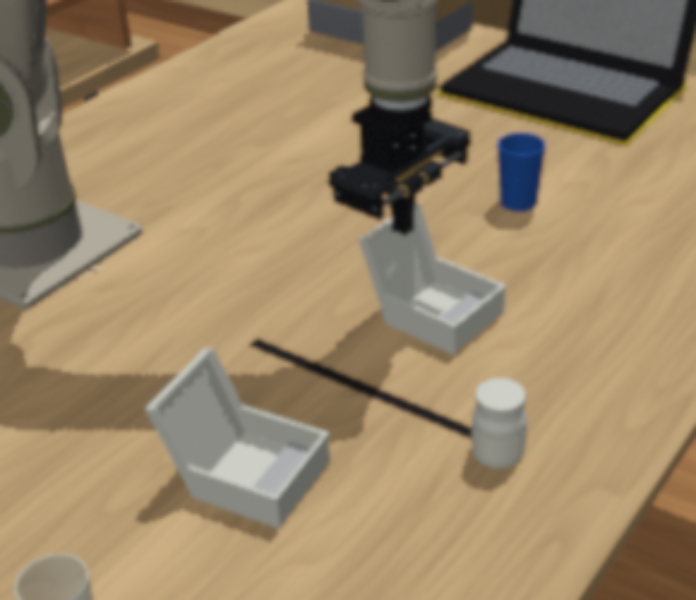

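The closed fingertips hang at crop (403,230), inside the left tub and between the cheeks. The tubs haven't moved. I'll start the press slowly.

>>> {"api": "servo_tool", "payload": {"increments": [[0.0, 0, 0.09, 0, 0, 0, 0], [0.05, 0, 0.1, 0, 0, 0, 0], [0.09, 0, 0.105, 0, 0, 0, 0], [0.13, 0, 0.12, 0, 0, 0, 0], [0.17, 0, 0.14, 0, 0, 0, 0], [0.205, 0, 0.165, 0, 0, 0, 0], [0.24, 0, 0.19, 0, 0, 0, 0], [0.24, 0, 0.19, 0, 0, 0, 0]]}}

```text
time: 3.98
tool_pos: [510.5, 169.8, 113.6]
tool_rot: [-0.0, 0.046, 0.999, 0.0]
wrist_force: [2.8, -0.2, 3.5]
finger_gap: 0.005
finger_force: 1.7
```

```bash
python3 arc.py 603.5 162.7 -.09 .2 .3 .4 .5 .6 .7 .8 .9 1. 1.1 1.2;  python3 - <<'E'
from h import *
snap("scene","s2"); a=cv2.imread("pics/s2.png")[100:290,160:400]; cv2.imwrite("pics/s2c.png",cv2.resize(a,None,fx=3,fy=3)) 
E
```

```text
3.98 [510.5 169.8 113.6] [ 2.8 -0.2  3.5]
0.2 [508.1 171.3 111.8] [0.021, 0.011, 0.015]
0.3 [500.1 172.  105.5] [0.089, 0.011, 0.067]
0.4 [492.8 172.7  98.5] [0.15, 0.011, 0.126]
0.5 [486.3 173.3  90.9] [0.204, 0.011, 0.19]
0.6 [480.7 173.8  82.7] [0.251, 0.01, 0.258]
0.7 [475.9 174.2  74.1] [0.29, 0.01, 0.329]
0.8 [472.1 174.6  65.1] [0.322, 0.01, 0.404]
0.9 [469.3 174.8  56. ] [0.346, 0.01, 0.48]
1.0 [467.4 175.   46.7] [0.362, 0.01, 0.558]
1.1 [466.5 175.1  37.3] [0.37, 0.01, 0.636]
1.2 [466.5 175.1  28. ] [0.37, 0.01, 0.713]
```

View pics/s2c.png

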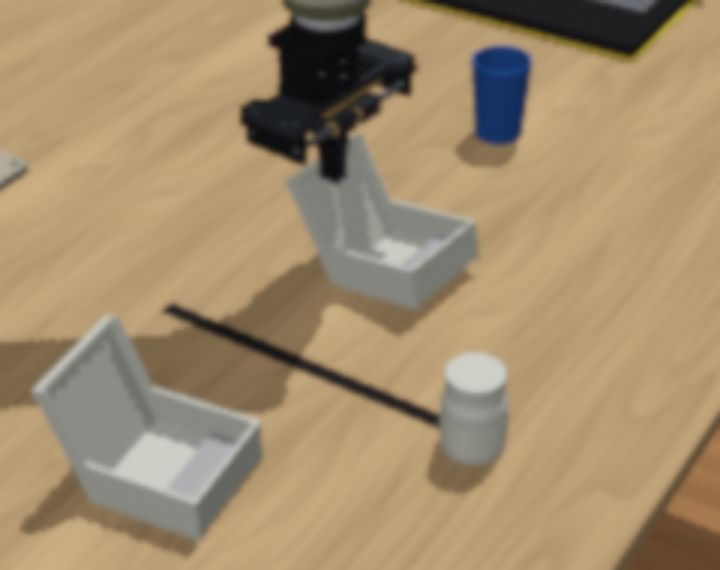

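The left tub is rocking (back edge lifted, crop (415,300)) and hasn't slid. The force is about 4.5 N, so I'll continue along the arc.

>>> {"api": "servo_tool", "payload": {"increments": [[0.07, 0, 0.05, 0, 0, 0, 0], [0.13, 0, 0.11, 0, 0, 0, 0], [0.185, 0, 0.175, 0, 0, 0, 0], [0.23, 0, 0.24, 0, 0, 0, 0], [0.27, 0, 0.31, 0, 0, 0, 0], [0.3, 0, 0.39, 0, 0, 0, 0], [0.325, 0, 0.465, 0, 0, 0, 0], [0.34, 0, 0.54, 0, 0, 0, 0]]}}

```text
time: 5.03
tool_pos: [469.8, 173.4, 48.1]
tool_rot: [-0.0, 0.046, 0.999, -0.0]
wrist_force: [-0.7, 0.4, 1.5]
finger_gap: 0.006
finger_force: 0.7
```

>>> {"api": "servo_tool", "payload": {"increments": [[0.006, 0, 0.05, 0, 0, 0, 0], [0.008, 0, 0.1, 0, 0, 0, 0], [0.008, 0, 0.14, 0, 0, 0, 0], [0.008, 0, 0.15, 0, 0, 0, 0], [0.008, 0, 0.15, 0, 0, 0, 0], [0.008, 0, 0.15, 0, 0, 0, 0], [0.008, 0, 0.15, 0, 0, 0, 0]]}}

```text
time: 5.9
tool_pos: [469.4, 173.5, 31.1]
tool_rot: [0.0, 0.046, 0.999, 0.0]
wrist_force: [-0.6, 0.0, 0.9]
finger_gap: 0.006
finger_force: 0.3
```

```bash
python3 arc.py 603.5 162.7 -.09 1.1 1.2;  python3 - <<'E'
from h import *
snap("scene","s3"); a=cv2.imread("pics/s3.png")[100:290,160:400]; cv2.imwrite("pics/s3c.png",cv2.resize(a,None,fx=3,fy=3)) 
E
```

```text
5.9 [469.4 173.5  31.1] [-0.6  0.   0.9]
1.1 [466.5 175.1  37.3] [0.026, 0.011, -0.052]
1.2 [466.5 175.1  28. ] [0.026, 0.01, 0.026]
```

View pics/s3c.png

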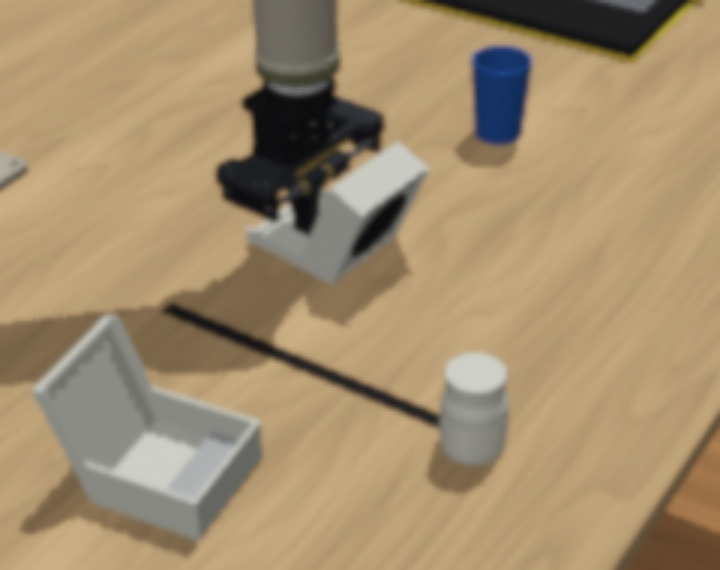

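The left tub lies back on its nose, and the black stamp shows under it at crop (382,225), so the left tub is tub_a. I'll press a touch further for margin, then let it down.

>>> {"api": "servo_tool", "payload": {"increments": [[0.0, 0, 0.03, 0, 0, 0, 0], [0.0, 0, 0.03, 0, 0, 0, 0], [0.0, 0, 0.03, 0, 0, 0, 0], [0.0, 0, 0.03, 0, 0, 0, 0]]}}

```text
time: 6.45
tool_pos: [469.3, 173.5, 27.4]
tool_rot: [-0.0, 0.046, 0.999, 0.0]
wrist_force: [-0.9, -0.3, -0.5]
finger_gap: 0.008
finger_force: 0.2
```

>>> {"api": "servo_tool", "payload": {"increments": [[0.0, 0, -0.06, 0, 0, 0, 0], [-0.006, 0, -0.12, 0, 0, 0, 0], [-0.016, 0, -0.18, 0, 0, 0, 0], [-0.03, 0, -0.25, 0, 0, 0, 0], [-0.054, 0, -0.33, 0, 0, 0, 0], [-0.085, 0, -0.4, 0, 0, 0, 0], [-0.125, 0, -0.475, 0, 0, 0, 0], [-0.17, 0, -0.54, 0, 0, 0, 0]]}}

```text
time: 7.45
tool_pos: [490.3, 171.6, 92.9]
tool_rot: [0.0, 0.046, 0.999, 0.0]
wrist_force: [3.5, -0.6, 0.7]
finger_gap: 0.011
finger_force: 1.4
```

```bash
python3 arc.py 603.5 162.7 -.09 .8 .7 .6 .5 .4 .3 .2 .1 0 -.1 -.2
```

```text
7.45 [490.3 171.6  92.9] [ 3.5 -0.6  0.7]
0.8 [472.1 174.6  65.1] [0.153, 0.011, 0.231]
0.7 [475.9 174.2  74.1] [0.121, 0.011, 0.156]
0.6 [480.7 173.8  82.7] [0.082, 0.011, 0.085]
0.5 [486.3 173.3  90.9] [0.034, 0.011, 0.017]
0.4 [492.8 172.7  98.5] [-0.02, 0.011, -0.047]
0.3 [500.1 172.  105.5] [-0.081, 0.011, -0.105]
0.2 [508.1 171.3 111.8] [-0.148, 0.011, -0.158]
0.1 [516.8 170.5 117.4] [-0.221, 0.011, -0.204]
0.0 [526.2 169.7 122. ] [-0.299, 0.012, -0.243]
-0.1 [536.3 168.8 124.7] [-0.384, 0.012, -0.265]
-0.2 [546.6 167.8 126.4] [-0.47, 0.012, -0.279]
```

>>> {"api": "servo_tool", "payload": {"increments": [[-0.04, 0, -0.05, 0, 0, 0, 0], [-0.08, 0, -0.09, 0, 0, 0, 0], [-0.12, 0, -0.125, 0, 0, 0, 0], [-0.16, 0, -0.155, 0, 0, 0, 0], [-0.2, 0, -0.18, 0, 0, 0, 0], [-0.25, 0, -0.205, 0, 0, 0, 0], [-0.3, 0, -0.23, 0, 0, 0, 0], [-0.38, 0, -0.25, 0, 0, 0, 0]]}}

```text
time: 8.45
tool_pos: [534.9, 167.5, 122.0]
tool_rot: [-0.001, 0.046, 0.999, -0.0]
wrist_force: [-0.2, 0.8, -0.3]
finger_gap: 0.004
finger_force: 0.0
```

>>> {"api": "servo_tool", "payload": {"increments": [[-0.04, 0, -0.1, 0, 0, 0, 0], [-0.04, 0, -0.5, 0, 0, 0, 0], [-0.04, 0, -0.9, 0, 0, 0, 0], [-0.04, 0, -0.9, 0, 0, 0, 0]]}}

```text
time: 8.95
tool_pos: [541.7, 167.5, 234.9]
tool_rot: [0.003, 0.046, 0.999, 0.002]
wrist_force: [0.7, -0.3, 0.1]
finger_gap: 0.007
finger_force: 0.0
```

```bash
python3 p.py 603.5 162.7 -.09 0 0 250; python3 p.py 589.5 -194.7 .125 -62 0 250 -65 0 124
python3 - <<'E'
from h import *
viewer.read_camera("top")
for n in ("tub_a","line"):
    print(n,[(np.round(d["bbox"],1).tolist(),round(d["conf"],2)) for d in recognise(n,"top")[:3]])
viewer.read_camera("scene"); print([(np.round(d["bbox"],1).tolist(),round(d["conf"],2)) for d in recognise("tub_a","scene")[:3]])
E
```

```text
8.95 [541.7 167.5 234.9] [ 0.7 -0.3  0.1] 0.01
[0.0, 0.0, 250.0] [603.5 162.7 250. ] [-0.517, 0.008, -0.123, 0.002, 0.004, -0.001]
8.95 [541.7 167.5 234.9] [ 0.7 -0.3  0.1] 0.01
[-62.0, 0.0, 250.0] [ 528.  -202.4  250. ] [-0.171, -3.08, -0.136, 0.002, 0.004, -0.138]
[-65.0, 0.0, 124.0] [ 525.  -202.8  124. ] [-0.14, -3.089, 0.913, 0.002, 0.004, -0.138]
tub_a [([330.3, 213.4, 43.0, 46.1], 0.59), ([236.3, 210.6, 19.4, 44.8], 0.53)]
line [([283.7, 184.1, 12.3, 100.1], 0.74)]
[([256.1, 140.1, 61.1, 69.1], 0.92), ([171.4, 204.9, 77.1, 74.0], 0.87)]
```

>>> {"api": "servo_tool", "payload": {"increments": [[0, -0.4, 0, 0, 0, 0, 0], [-0.02, -0.8, -0.05, 0, 0, 0, 0], [-0.05, -1, -0.1, 0, 0, 0, 0], [-0.05, -1, -0.1, 0, 0, 0, 0]]}}

```text
time: 9.7
tool_pos: [534.7, 44.8, 241.8]
tool_rot: [-0.0, 0.048, 0.999, -0.0]
wrist_force: [0.1, 0.2, 0.1]
finger_gap: 0.005
finger_force: 0.0
```

>>> {"api": "servo_tool", "payload": {"increments": [[0, -0.4, 0, 0, 0, 0, 0], [-0.02, -0.8, 0, 0, 0, 0, 0], [-0.06, -1, 0, 0, 0, 0, 0], [-0.06, -1, 0, 0, 0, 0, 0]]}}

```text
time: 10.2
tool_pos: [530.7, -73.9, 241.3]
tool_rot: [-0.001, 0.047, 0.999, -0.0]
wrist_force: [-0.3, -0.1, -1.1]
finger_gap: 0.007
finger_force: 0.0
```

>>> {"api": "servo_tool", "payload": {"increments": [[0, -0.4, 0, 0, 0, -0.07, 0], [-0.03, -0.8, 0, 0, 0, -0.138, 0], [-0.06, -1, 0, 0, 0, -0.138, 0], [-0.06, -1, 0, 0, 0, -0.138, 0], [-0.06, -1, 0, 0, 0, -0.138, 0]]}}

```text
time: 10.82
tool_pos: [527.6, -190.9, 241.5]
tool_rot: [-0.0, -0.064, 0.998, 0.001]
wrist_force: [-0.5, 0.6, -0.4]
finger_gap: 0.005
finger_force: 0.0
```

```bash
python3 p.py 589.5 -194.7 .125 -62 0 250 -65 0 124
```

```text
10.82 [ 527.6 -190.9  241.5] [-0.5  0.6 -0.4] 0.01
[-62.0, 0.0, 250.0] [ 528.  -202.4  250. ] [0.009, -0.096, -0.071, 0.001, -0.0, 0.002]
[-65.0, 0.0, 124.0] [ 525.  -202.8  124. ] [0.033, -0.097, 0.979, 0.001, -0.0, 0.002]
```

>>> {"api": "servo_tool", "payload": {"increments": [[0.01, -0.08, 0, 0, 0, 0, 0], [0.01, -0.08, 0.35, 0, 0, 0, 0], [0.02, -0.08, 0.7, 0, 0, 0, 0], [0.03, -0.08, 0.97, 0, 0, 0, 0], [0.03, -0.08, 0.97, 0, 0, 0, 0], [0.03, -0.08, 0.97, 0, 0, 0, 0]]}}

```text
time: 11.58
tool_pos: [525.5, -203.4, 127.2]
tool_rot: [0.001, -0.063, 0.998, -0.0]
wrist_force: [-0.2, -0.1, 0.8]
finger_gap: 0.008
finger_force: 0.0
```

```bash
python3 arc.py 589.5 -194.7 .125 -.1 0 .1 .2 .3 .4 .5 .6 .7 .8 .9 1. 1.1 1.2
```

```text
11.57 [ 525.5 -203.4  127.2] [-0.2 -0.1  0.8]
-0.1 [ 522.5 -203.1  124.7] [0.024, 0.006, 0.02]
0.0 [ 512.5 -204.4  122. ] [0.109, 0.006, 0.042]
0.1 [ 503.2 -205.5  117.4] [0.187, 0.006, 0.081]
0.2 [ 494.5 -206.6  111.8] [0.26, 0.006, 0.127]
0.3 [ 486.5 -207.6  105.5] [0.327, 0.006, 0.18]
0.4 [ 479.2 -208.6   98.5] [0.389, 0.006, 0.238]
0.5 [ 472.7 -209.4   90.9] [0.443, 0.006, 0.302]
0.6 [ 467.1 -210.1   82.7] [0.49, 0.006, 0.37]
0.7 [ 462.4 -210.7   74.1] [0.53, 0.006, 0.441]
0.8 [ 458.6 -211.1   65.1] [0.562, 0.006, 0.516]
0.9 [ 455.8 -211.5   56. ] [0.586, 0.006, 0.592]
1.0 [ 453.9 -211.7   46.7] [0.602, 0.006, 0.67]
1.1 [ 453.  -211.9   37.3] [0.61, 0.006, 0.748]
1.2 [ 453.  -211.9   28. ] [0.61, 0.006, 0.825]
```

>>> {"api": "servo_tool", "payload": {"increments": [[0.025, 0, 0.02, 0, 0, 0, 0], [0.07, 0, 0.03, 0, 0, 0, 0], [0.11, 0, 0.042, 0, 0, 0, 0], [0.15, 0, 0.06, 0, 0, 0, 0], [0.187, 0, 0.08, 0, 0, 0, 0], [0.225, 0, 0.103, 0, 0, 0, 0], [0.26, 0, 0.127, 0, 0, 0, 0], [0.26, 0, 0.127, 0, 0, 0, 0]]}}

```text
time: 12.58
tool_pos: [493.3, -207.3, 110.2]
tool_rot: [-0.0, -0.062, 0.998, 0.0]
wrist_force: [1.4, -0.1, 2.7]
finger_gap: 0.002
finger_force: 1.5
```

```bash
python3 arc.py 589.5 -194.7 .125 .2 .5 1.2
```

```text
12.57 [ 493.3 -207.3  110.2] [ 1.4 -0.1  2.7]
0.2 [ 494.5 -206.6  111.8] [-0.011, 0.004, -0.013]
0.5 [ 472.7 -209.4   90.9] [0.172, 0.004, 0.162]
1.2 [ 453.  -211.9   28. ] [0.338, 0.004, 0.685]
```

>>> {"api": "servo_tool", "payload": {"increments": [[0.068, 0, 0.053, 0, 0, 0, 0], [0.13, 0, 0.111, 0, 0, 0, 0], [0.183, 0, 0.175, 0, 0, 0, 0], [0.23, 0, 0.243, 0, 0, 0, 0], [0.27, 0, 0.314, 0, 0, 0, 0], [0.302, 0, 0.389, 0, 0, 0, 0], [0.326, 0, 0.465, 0, 0, 0, 0], [0.342, 0, 0.543, 0, 0, 0, 0]]}}

```text
time: 13.58
tool_pos: [452.7, -212.2, 44.5]
tool_rot: [-0.0, -0.062, 0.998, 0.0]
wrist_force: [-1.2, 0.6, 1.3]
finger_gap: 0.007
finger_force: 0.5
```

>>> {"api": "servo_tool", "payload": {"increments": [[0.006, 0, 0.05, 0, 0, 0, 0], [0.008, 0, 0.1, 0, 0, 0, 0], [0.008, 0, 0.15, 0, 0, 0, 0], [0.008, 0, 0.17, 0, 0, 0, 0], [0.008, 0, 0.17, 0, 0, 0, 0], [0.008, 0, 0.17, 0, 0, 0, 0], [0.008, 0, 0.17, 0, 0, 0, 0], [0.008, 0, 0.17, 0, 0, 0, 0]]}}

```text
time: 14.58
tool_pos: [452.2, -212.4, 26.3]
tool_rot: [0.0, -0.062, 0.998, 0.001]
wrist_force: [-10.3, 3.8, 27.3]
finger_gap: 0.004
finger_force: 13.8
```

```bash
python3 arc.py 589.5 -194.7 .125 1.2;  python3 - <<'E'
from h import *
snap("scene","s4"); a=cv2.imread("pics/s4.png")[100:290,160:400]; cv2.imwrite("pics/s4c.png",cv2.resize(a,None,fx=3,fy=3)) 
E
```

```text
14.57 [ 452.2 -212.4   26.3] [-10.3   3.8  27.3]
1.2 [ 453.  -211.9   28. ] [-0.007, 0.004, -0.014]
```

View pics/s4c.png

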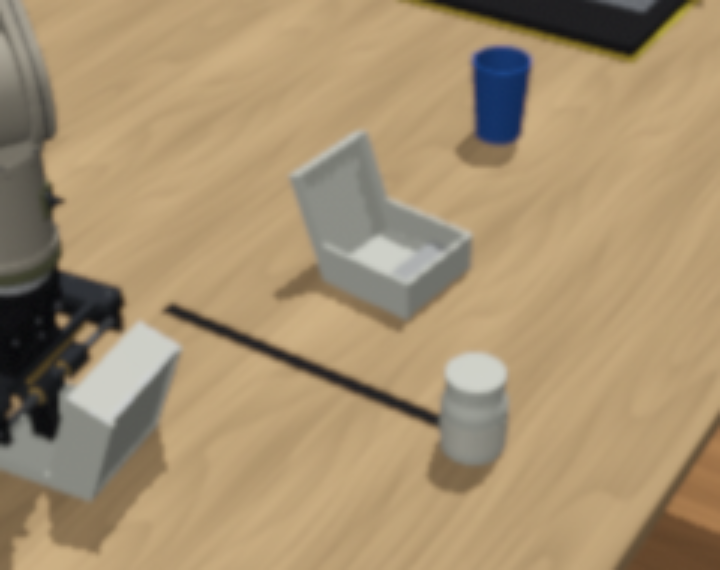

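The right tub lies fully back, and its underside (crop (140,410)) is plain. The left tub is down flat. I'll let the right one down along the arc.

>>> {"api": "servo_tool", "payload": {"increments": [[0.0, 0, -0.06, 0, 0, 0, 0], [-0.006, 0, -0.12, 0, 0, 0, 0], [-0.016, 0, -0.18, 0, 0, 0, 0], [-0.03, 0, -0.25, 0, 0, 0, 0], [-0.054, 0, -0.33, 0, 0, 0, 0], [-0.085, 0, -0.4, 0, 0, 0, 0], [-0.125, 0, -0.475, 0, 0, 0, 0], [-0.17, 0, -0.54, 0, 0, 0, 0]]}}

```text
time: 15.62
tool_pos: [473.0, -209.7, 90.5]
tool_rot: [0.0, -0.062, 0.998, -0.0]
wrist_force: [3.0, 1.0, -0.2]
finger_gap: 0.005
finger_force: 1.2
```

>>> {"api": "servo_tool", "payload": {"increments": [[-0.04, 0, -0.05, 0, 0, 0, 0], [-0.08, 0, -0.09, 0, 0, 0, 0], [-0.12, 0, -0.125, 0, 0, 0, 0], [-0.16, 0, -0.155, 0, 0, 0, 0], [-0.2, 0, -0.18, 0, 0, 0, 0], [-0.25, 0, -0.205, 0, 0, 0, 0], [-0.32, 0, -0.23, 0, 0, 0, 0], [-0.4, 0, -0.25, 0, 0, 0, 0]]}}

```text
time: 16.62
tool_pos: [519.8, -204.0, 119.6]
tool_rot: [-0.001, -0.062, 0.998, 0.0]
wrist_force: [1.2, 0.4, -0.3]
finger_gap: 0.005
finger_force: 0.0
```

>>> {"api": "servo_tool", "payload": {"increments": [[-0.04, 0, -0.1, 0, 0, 0, 0], [-0.04, 0, -0.5, 0, 0, 0, 0], [-0.04, 0, -0.9, 0, 0, 0, 0], [-0.04, 0, -0.9, 0, 0, 0, 0]]}}

```text
time: 17.12
tool_pos: [526.2, -204.3, 232.0]
tool_rot: [0.003, -0.062, 0.998, -0.001]
wrist_force: [0.3, -0.5, -0.2]
finger_gap: 0.008
finger_force: 0.0
```

Run:
```python
from h import *
s=sensors.sense(); print(s["time"],s["tool_pos"].round(1),s["joints"].round(2))
snap("top","t5"); 
for n in ("tub_a",): print(n,[(np.round(d["bbox"],1).tolist(),round(d["conf"],2)) for d in recognise(n,"top")[:3]])
a=cv2.imread("pics/t5.png")[190:280,190:390]; cv2.imwrite("pics/t5c.png",cv2.resize(a,None,fx=4,fy=4,interpolation=cv2.INTER_CUBIC))
```

```text
17.125 [ 526.2 -204.3  232. ] [-0.13  0.21  0.49  1.67 -0.1   1.28  2.07]
tub_a [([214.3, 211.3, 41.5, 47.5], 0.83), ([284.1, 163.6, 19.4, 20.5], 0.73), ([329.1, 215.1, 27.5, 45.7], 0.6)]
```

View pics/t5c.png

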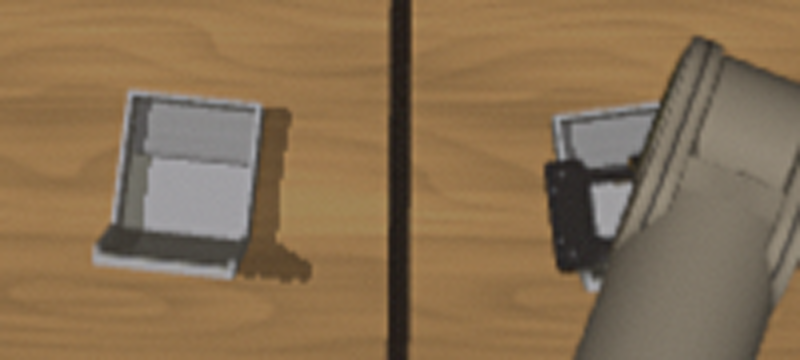

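The left tub's corners are at crop (128,90), (261,103), (94,263) and (235,277). The right tub is back down with its back-left corner at (553,117), only about 5 mm from where it started.

Run:
```python
from h import *
uv=np.array([(128,90),(261,103),(94,263),(235,277)])/4+190
r=least_squares(lambda p:(proj("top",tubpts(p,M4))-uv).ravel(),[590,160,0],x_scale=[100,100,1])
p=r.x; print(p.round(3),r.fun.round(1))
w=tubpts(p,[[25,100,230]])[0]; print(w.round(1),inc(w,p[2]-np.pi/2))
```

```text
[ 5.89740e+02  1.63486e+02 -8.80000e-02] [-0.  -0.2  0.1 -0.3 -0.   0.3 -0.1  0.3]
[623.5 260.9 230. ] [-1.299, 3.737, -0.016, 0.0, 0.0, 1.136]
```

>>> {"api": "servo_tool", "payload": {"increments": [[0, 0.4, 0, 0, 0, 0, 0], [0, 0.8, 0, 0, 0, 0, 0], [0, 1, 0, 0, 0, 0, 0.2], [0, 1, 0, 0, 0, 0, 0.45]]}}

```text
time: 17.73
tool_pos: [509.0, -82.1, 226.5]
tool_rot: [-0.001, -0.064, 0.998, 0.0]
wrist_force: [-0.4, -1.3, -0.6]
finger_gap: 0.153
finger_force: 0.0
```

>>> {"api": "servo_tool", "payload": {"increments": [[0, 0.4, 0, 0, 0, 0, 0.45], [0, 0.8, 0, 0, 0, 0, 0.45], [0, 1, 0, 0, 0, 0.1, 0.45], [0, 1, 0, 0, 0, 0.137, 0.45]]}}

```text
time: 18.23
tool_pos: [494.3, 35.8, 226.8]
tool_rot: [-0.001, 0.046, 0.999, -0.0]
wrist_force: [0.1, -0.5, 0.3]
finger_gap: 0.44
finger_force: 0.0
```

>>> {"api": "servo_tool", "payload": {"increments": [[0, 0.4, 0, 0, 0, 0, 0.45], [0, 0.8, 0, 0, 0, 0, 0.45], [0, 1, 0, 0, 0, 0, 0.45], [0, 1, 0, 0, 0, 0, 0.45]]}}

```text
time: 18.73
tool_pos: [505.4, 155.0, 226.5]
tool_rot: [-0.001, 0.044, 0.999, -0.001]
wrist_force: [-0.7, -0.7, 0.4]
finger_gap: 0.448
finger_force: 0.0
```

>>> {"api": "servo_tool", "payload": {"increments": [[0, 0.4, 0, 0, 0, 0.11, 0.45], [0, 0.8, 0, 0, 0, 0.22, 0.45], [0, 1, 0, 0, 0, 0.34, 0.45], [0, 1, 0, 0, 0, 0.46, 0.45], [0, 1, 0, 0, 0, 0.58, 0.45], [0, 1, 0, 0, 0, 0.7, 0.45], [0, 1, 0, 0, 0, 0.82, 0.45], [0, 1, 0, 0, 0, 0.94, 0.45]]}}

```text
time: 19.73
tool_pos: [517.2, 271.3, 227.2]
tool_rot: [0.0, 0.707, 0.707, -0.001]
wrist_force: [-0.5, -0.0, -0.1]
finger_gap: 0.449
finger_force: 0.0
```

Run:
```python
from h import *
uv=np.array([(128,90),(261,103),(94,263),(235,277)])/4+190
r=least_squares(lambda p:(proj("top",tubpts(p,M4))-uv).ravel(),[590,160,0],x_scale=[100,100,1])
p=r.x; s=sensors.sense(); print(s["tool_pos"].round(1),s["joints"].round(2),s["finger_gap"])
for q in ([25,95,230],[25,95,54]):
    w=tubpts(p,[q])[0]; print(w.round(1),inc(w,p[2]-np.pi/2))
```

```text
[517.2 271.3 227.2] [-0.8   0.25  0.28  1.61 -0.07  1.29 -0.5 ] 0.4492391801406114
[623.  255.9 230. ] [-0.129, 0.882, -0.024, -0.0, 0.001, 0.057]
[623.  255.9  54. ] [-0.127, 0.882, 1.443, -0.0, 0.001, 0.057]
```

>>> {"api": "servo_tool", "payload": {"increments": [[-0.05, 0.4, 0, 0, 0, 0.057, 0.45], [-0.1, 0.88, 0, 0, 0, 0.057, 0.45], [-0.13, 0.88, 0.4, 0, 0, 0.057, 0.45], [-0.13, 0.88, 0.8, 0, 0, 0.057, 0.45], [-0.13, 0.88, 1, 0, 0, 0.057, 0.45]]}}

```text
time: 20.35
tool_pos: [621.6, 255.8, 104.0]
tool_rot: [0.0, 0.736, 0.677, -0.003]
wrist_force: [-0.5, 0.2, 0.2]
finger_gap: 0.448
finger_force: 0.0
```

>>> {"api": "servo_tool", "payload": {"increments": [[0, 0, 0.2, 0, 0, 0, 0.45], [0, 0, 0.4, 0, 0, 0, 0.45], [0, 0, 0.44, 0, 0, 0, 0.45], [0, 0, 0.44, 0, 0, 0, 0.45]]}}

```text
time: 20.85
tool_pos: [622.7, 258.0, 55.2]
tool_rot: [0.0, 0.735, 0.678, -0.0]
wrist_force: [0.3, -0.2, 0.7]
finger_gap: 0.446
finger_force: 0.0
```

Run:
```python
from h import *
p=[589.7,163.5,-.088]; s=sensors.sense(); print(s["time"],s["tool_pos"].round(1),s["wrist_force"].round(1),s["joints"].round(2))
for q in ([25,64.5,54],[25,64.5-90,54],[25,64.5-173,54]):
    w=tubpts(p,[q])[0]; print(w.round(1),inc(w,p[2]-np.pi/2))
```

```text
20.85 [622.7 258.   55.2] [ 0.3 -0.2  0.7] [-0.67  0.6   0.29  1.52 -0.19  1.04 -0.41]
[620.3 225.6  54. ] [-0.271, 0.002, 0.01, 0.0, 0.0, 0.005]
[612.4 135.9  54. ] [-1.021, -0.003, 0.01, 0.0, 0.0, 0.005]
[605.1  53.2  54. ] [-1.713, -0.008, 0.011, 0.0, 0.0, 0.005]
```

>>> {"api": "servo_tool", "payload": {"increments": [[-0.12, 0, 0, 0, 0, 0, 0.45], [-0.22, 0, 0, 0, 0, 0, 0.45], [-0.26, 0, 0, 0, 0, 0, 0.45], [-0.31, 0, 0, 0, 0, 0, 0.45], [-0.37, 0, 0, 0, 0, 0, 0.45], [-0.44, 0, 0, 0, 0, 0, 0.45], [-0.51, 0, 0, 0, 0, 0, 0.45], [-0.58, 0, 0, 0, 0, 0, 0.45]]}}

```text
time: 21.85
tool_pos: [617.0, 191.3, 55.8]
tool_rot: [-0.0, 0.734, 0.679, 0.001]
wrist_force: [1.2, 6.4, 3.4]
finger_gap: 0.449
finger_force: 2.7
```

>>> {"api": "servo_tool", "payload": {"increments": [[-0.07, 0, 0, 0, 0, 0, 0.45], [-0.14, 0, 0, 0, 0, 0, 0.45], [-0.21, 0, 0, 0, 0, 0, 0.45], [-0.28, 0, 0, 0, 0, 0, 0.45], [-0.35, 0, 0, 0, 0, 0, 0.45], [-0.42, 0, 0, 0, 0, 0, 0.45], [-0.47, 0, 0, 0, 0, 0, 0.45], [-0.5, 0, 0, 0, 0, 0, 0.45]]}}

```text
time: 22.85
tool_pos: [612.3, 131.2, 55.7]
tool_rot: [-0.0, 0.734, 0.679, 0.001]
wrist_force: [0.7, 5.6, 4.8]
finger_gap: 0.45
finger_force: 2.9
```

Run:
```python
from h import *
s=sensors.sense(); print(s["time"],s["tool_pos"].round(1),s["wrist_force"].round(1))
snap("top","t6"); 
for n in ("tub_a",): print(n,[(np.round(d["bbox"],1).tolist(),round(d["conf"],2)) for d in recognise(n,"top")[:3]])
a=cv2.imread("pics/t6.png")[170:290,200:400]; cv2.imwrite("pics/t6c.png",cv2.resize(a,None,fx=4,fy=4,interpolation=cv2.INTER_CUBIC))
```

```text
22.85 [612.3 131.2  55.7] [0.7 5.6 4.8]
tub_a [([327.1, 216.0, 46.7, 44.1], 0.87), ([258.8, 215.9, 29.5, 44.9], 0.83), ([282.8, 164.7, 20.8, 21.4], 0.71)]
```

View pics/t6c.png

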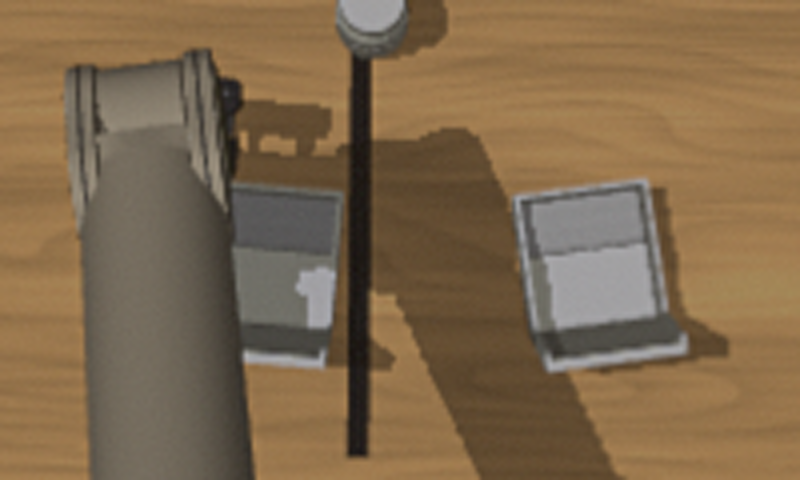

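The tub is sliding straight. Its back-right corner is at crop (343,191) and its right rim corner at (325,367). The line's near end is at (357,456) and its far visible part at (361,60).

Run:
```python
from h import *
f=lambda L:np.array(L)/4+[200,170]
uv=f([(343,191),(325,367)]); M=[M4[1],M4[3]]
r=least_squares(lambda p:(proj("top",tubpts(p,M))-uv).ravel(),[590,60,0],x_scale=[100,100,1])
print(r.x.round(3),r.fun.round(2))
print([at_z("top",u,0).round(1).tolist() for u in f([(361,60),(357,456),(359,258)])])
p=r.x; s=sensors.sense(); print("tool in tub y:",(R.from_euler("z",-p[2]).apply(s["tool_pos"]-[p[0],p[1],0])).round(1))
```

```text
[ 5.8264e+02  6.4109e+01 -7.8000e-02] [ 0.01 -0.17 -0.01  0.16]
[[752.7, -8.5, 0.0], [420.9, -7.6, 0.0], [584.3, -8.1, 0.0]]
tool in tub y: [24.3 68.6 55.6]
```

>>> {"api": "servo_tool", "payload": {"increments": [[-0.07, 0, 0, 0, 0, 0, 0.45], [-0.15, 0, 0, 0, 0, 0, 0.45], [-0.23, 0, 0, 0, 0, 0, 0.45], [-0.31, 0, 0, 0, 0, 0, 0.45], [-0.39, 0, 0, 0, 0, 0, 0.45], [-0.47, 0, 0, 0, 0, 0, 0.45], [-0.54, 0, 0, 0, 0, 0, 0.45], [-0.58, 0, 0, 0, 0, 0, 0.45]]}}

```text
time: 23.95
tool_pos: [606.6, 61.3, 55.4]
tool_rot: [-0.0, 0.735, 0.679, 0.001]
wrist_force: [1.0, 6.7, 4.7]
finger_gap: 0.45
finger_force: 3.0
```

>>> {"api": "servo_tool", "payload": {"increments": [[-0.02, 0, 0, 0, 0, 0, 0.45], [-0.03, 0, 0, 0, 0, 0, 0.45], [-0.03, 0, 0, 0, 0, 0, 0.45], [0.1, 0, 0, 0, 0, 0, 0.45], [0.4, 0, 0, 0, 0, 0, 0.45], [0.8, 0, -0.1, 0, 0, 0, 0.45], [1, 0, -0.5, 0, 0, 0, 0.45], [1, 0, -1, 0, 0, 0, 0.45]]}}

```text
time: 24.95
tool_pos: [614.2, 183.6, 174.3]
tool_rot: [-0.001, 0.733, 0.68, -0.002]
wrist_force: [0.5, 0.5, 0.0]
finger_gap: 0.45
finger_force: 0.0
```

>>> {"api": "servo_tool", "payload": {"increments": [[0.4, 0, -0.2, 0, 0, 0, 0.45], [0.8, 0, -0.5, 0, 0, 0, 0.45], [1, 0, -0.5, 0, 0, 0, 0.45], [1, 0, -0.5, 0, 0, 0, 0.45]]}}

```text
time: 25.45
tool_pos: [624.3, 302.9, 233.8]
tool_rot: [-0.0, 0.733, 0.68, -0.001]
wrist_force: [-0.0, -0.2, -0.1]
finger_gap: 0.449
finger_force: 0.0
```

Run:
```python
from h import *
s=sensors.sense(); print(s["time"],s["tool_pos"].round(1),s["wrist_force"].round(1))
snap("top","t7"); 
a=cv2.imread("pics/t7.png")[170:290,200:400]; cv2.imwrite("pics/t7c.png",cv2.resize(a,None,fx=4,fy=4,interpolation=cv2.INTER_CUBIC))
```

```text
25.45 [624.3 302.9 233.8] [-0.  -0.2 -0.1]
```

View pics/t7c.png

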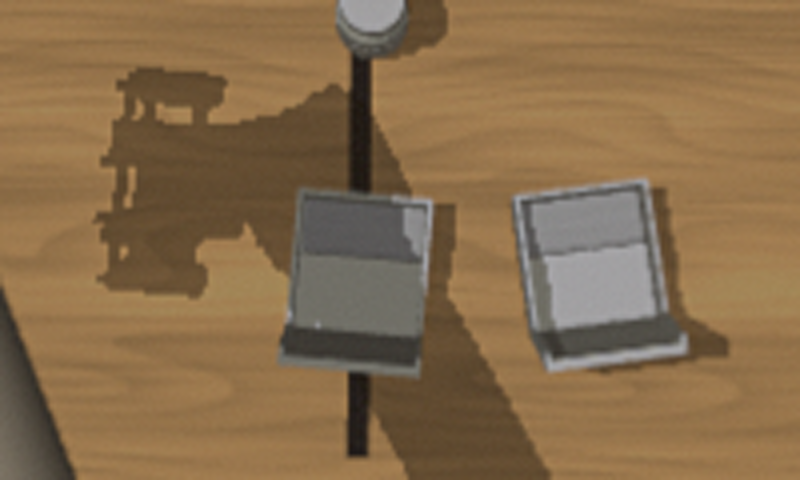

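The stamped tub straddles the black line: back corners at crop x 300 and 433, rim corners at 280 and 420, line at about 359. The other tub is within a few millimetres of its start, and the arm is clear.

```bash
python3 -c "
from bench import ctrl; print(ctrl.finish_job())"
```

```text
the job is handed in; nothing more can be done
None
```

I rocked both tubs back and let them down, then pushed the stamped one (the left tub) until it stood centred over the dispatch line; the right tub ended about 5 mm from its start, and the job is handed in (no verdict shown).

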